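# Seat a notched scraper blade on its locating pin

## Task

Pick the notched scraper blade up by its grip fin and lay it flat on the bed of the blade holder, with its notch over the locating pin and its notched edge fully home against the fence. The pin is not always in the same place along the fence, so find the notch gently by feel, never forcing the blade, then let go and leave it lying there. Leave the wheel, the gear and the perforated plate where they are.

Things in the scene. Friction and masses are not known exactly. Their poses are not given: they have to be found in the camera images.
- blade_fin (a point): Middle of the blade's grey upright grip fin, the part to grip: 10 mm thick along x, 46 mm long along y, from the plate's top face to 20 mm above it. This point is 14 mm above the blade's underside, 12 mm behind (-x of) the plate's centre. Axes: x to the notched edge, y along the fin, z up.
- blade_base (a point): The same blade: centre of its underside. Flat steel plate, 54 mm along x, 74 mm along y, 4 mm thick, about 70 g, lying on the table. Its straight +x edge, 27 mm from here, has one notch in its middle (y = 0), 8 mm wide along y, 11 mm deep, square, right through. Same axes as blade_fin.
- holder: Blade holder, fixed. Dark steel foot 116 x 120 mm (x, y), 8 mm high; on it a grey metal bed, flat top 20 mm above the table, x = -36 to +30 mm, y = -40 to +40 mm, open on three sides. At its +x end a low straight fence along y: face at x = +30 mm, top 27 mm above the table. Rigid. Origin: on the table, 2 mm to -x of the foot's centre. x to the fence, y along it, z up.
- holder_slot (a point): Middle of the pin's slot in the bed (holder axes; 25 mm to +x of the holder's origin, 5 mm before the fence, on the bed's top). One rigid steel pin, 5 mm in diameter, 7 mm high above the bed, is clamped in the slot up to 14 mm either way along y from here; just where is not reported. A plain edge that meets the pin stops 7.5 mm short of the fence.
- holder_seat (a point): Point on the bed, 3 mm to +x of the holder's origin, where blade_base lies when the blade is home and the pin is mid-slot; else the blade lies off along y by as much as the pin. Axes as the holder's; the seated blade's are parallel. From the fin's +x face to the pin is then 26.5 mm; fingertips 6 mm or more above the plate's top clear pin and fence anyway.
- wheel: Bystander: kit wheel lying flat, 52 mm diameter, 21 mm high; origin at the centre of its underside.
- gear: Bystander: large thin kit gear lying flat, 71 mm diameter, 12 mm high; origin at the centre of its underside.
- plate: Bystander: grey perforated plate lying flat, 47 x 114 mm (x, y), 7 mm high; origin at the centre of its underside.
There are look-alikes about, which are no part of the job. Leave any purple or yellow look-alike of the part that bears blade_fin alone.

How it is judged:
On the way, in this order (a step that is already met when the one before it is completed fails the run):
1. the blade has been lifted clear of the table (height (world z) of blade_base above 0.03 m), for 0.1 s.
2. the blade lies on the bed, its notch over the pin and its edge home at the fence (x of blade_base in the frame of holder between 0.001 and 0.0045 m and y of blade_base in the frame of holder between -0.018 and 0.018 m and z of blade_base in the frame of holder between 0.0182 and 0.0218 m and angle between the y axis of blade_base and the y axis of holder, either way round below 0.06 rad and angle between blade_base's own z axis and vertical below 0.06 rad), for 0.2 s.
At the end, for the whole second after the job is handed in: The blade lies at rest and flat (within 0.06 rad) on the holder's bed (height within 1.8 mm), parallel to the fence within 0.06 rad, its notched edge within 2 mm of the fence face and its middle within 18 mm of the fence's middle (possible only with the notch over the pin) (all of step 2 and linear speed of blade below 0.01 m/s); the robot touches nothing.
It fails at once if the blade is forced against the holder or its pin with more than 30 N (contact force between blade and holder above 30 N).
It fails at once if the wheel is pushed more than 15 mm from its place (distance of wheel from where it was at the start of the episode above 0.015 m).
It fails at once if the gear is pushed more than 15 mm from its place (distance of gear from where it was at the start of the episode above 0.015 m).
It fails at once if the plate is pushed more than 15 mm from its place (distance of plate from where it was at the start of the episode above 0.015 m).
It also fails if it takes over 72 s, if anything falls off the work surface, if the arm or the gripper's body presses on something with over 40 N, if the wrist force passes 120 N, or if a joint passes its speed limit or range.

## Robot

A 7-joint arm with a two-finger parallel gripper is mounted at the origin on a cart in front of the work surface, level with it; the furniture and walls round the work are solid. World frame = base frame: x ahead of the robot, y to its left, z up, the work surface at z = 0. Lengths are in m, angles in rad, forces in N, time in s.
With the tool pointing down it reaches from about 0.425 to 0.925 m from the base axis. Payload 6.8 kg.
Tool frame: the origin (TCP) lies on the centre line of the jaws, within the pads' length; the fingertips stand 17 mm ahead of it and the grasp point (between the pads) lies 2 mm behind it; z points along the fingers, x is the direction in which the jaws open and shut, and the axes are right-handed (so a half turn about z gives the same grasp; the last joint's range is limited). The gripper opens to 85 mm and grips with 20 to 120 N. Pads are 22 mm wide; open, the fingers measure 114 mm over their backs; the gripper's body (76 mm by 85 mm) begins 54 mm behind the grasp point. The pads swing forward as they close: fully open they stand 13 mm farther back than shut.
Start: joints at [1.095, 0.477, 0.022, 1.555, -0.011, 1.109, -0.083], TCP at [0.243, -0.63, 0.248] pointing down, gripper open.
Joint ranges: [-2.96, 2.96], [-0.34, 2.1], [-1.41, 1.46], [0.24, 2.44], [-1.37, 4.51], [0.17, 1.92], [-2.96, 2.96]. Speed limits (rad/s): [2.39, 2.39, 3.14, 3.14, 3.14, 3.14, 3.14].

## Interface

Orientations are given as a rotation vector (axis times angle).
In Python, from bench import r gives the robot as it stands.
- The arm moves only by the tool arm_command, never from a script. Its argument "increments" is a list of rows, each a list of 3 entries, a list of its own where there are three numbers: the shift along the world's x, y, z in m, then the turn, a rotation vector about the world's x, y, z in rad, then the opening in per cent of the stroke, from 0 (shut) to 100 (fully open). A call has 1 to 10 rows; each row is the pose to reach, as a shift and turn from the pose commanded when the call began; what a row does not reach only later rows make up. A row lasts 1/10 s, in which the tool goes at most 50 mm and 8.59 degrees, less where a joint would pass 70% of its speed; a pose out of reach is approached as far as the arm can. A call with a gripper value outside its range is refused whole. The fingers move at their own pace and stop on an object; "newtons" is the grip in N (left out, the last holds). Time passes only in rows, so rows that repeat a pose let the fingers close. It gives the time, the measured TCP pose, the force and the opening at its end, in the units of the state.
- r.get_obs(): the state, without advancing time (a new reading comes with each control period).
- r.grab_frame(name): name is "scene" or "top" or "wrist"; returns the picture (400x640x3 uint8, blue, green, red); there is no depth.
- r.camera_model(name): a dict with "camera_matrix" (3x3 intrinsics, pixels), "camera_from_world" (4x4, takes a point from world to camera coordinates). Camera axes: x right, y down, z forward; pixel columns grow to the right and rows downward; lengths in m; the calibration is good to about 2 mm. A picture is of the moment at which its call begins: read the wrist's pose just before it. camera_model takes no time and is no camera call; for the wrist camera it gives the pose at the moment of the call.
- r.hand_in(): hands the job in, once; it reports no verdict.
The state is a dict: "clock": time; "joints": joint angles; "qvel": joint speeds; "tau": joint torques, N m; "tcp_pos": TCP position; "orientation": TCP orientation; "contact_force": force on the tool from outside, world axes, zero at the start; "moment": the same for the moment, N m; "grip_width": finger opening in m.
Only numpy, scipy, OpenCV 4.12 (cv2) and the standard library are available. Lean on these libraries where they do the work, as an engineer would, in place of code of your own. Each camera call takes 0.05 s, during which the arm holds its last target. There are 200 camera calls.

## Working session

There is one attempt and no reset: what is moved stays moved. The work goes in short steps, Python scripts to look and compute and a tool call to move; the robot and the scene stay as the last step left them, time stands still between calls to the robot, and variables do not carry over. Pictures are saved under pics/ and viewed, about 8 in all and at most 12, crops included, and the job is handed in when it is done.

Besides the shell and the picture viewer there is one more tool, called in YAML: its name, and indented under it one key for each argument. arm_command: Moves the arm, as the interface text tells. Its arguments: {"type":"object","properties":{"increments":{"type":"array","items":{"type":"array"}},"newtons":{"type":"number"}},"required":["increments"]}

```bash
mkdir -p pics; ls; python3 - <<'E'
from bench import r
import cv2
o=r.get_obs();print(o)
for n in("top","scene"):
    cv2.imwrite(f"pics/{n}0.png",r.grab_frame(n))
    m=r.camera_model(n);print(n,m)
E
```

```text
pics
{'clock': 0.0, 'joints': array([ 1.09486468,  0.47783072,  0.02232481,  1.55643855, -0.0115062 ,
        1.10931551, -0.08308413]), 'qvel': array([-0.00013145,  0.00043931, -0.00022045, -0.00016984,  0.00046636,
        0.00129063,  0.00038036]), 'tau': array([ 2.09892814e-04, -5.96451795e+01,  1.60823911e+00, -2.81191367e+01,
        1.25412340e-02,  9.47741442e-03,  2.55452346e-05]), 'tcp_pos': array([ 0.24252164, -0.62932515,  0.24731032]), 'orientation': array([-2.58949670e+00,  1.77711925e+00,  2.52120362e-03]), 'contact_force': array([-0.02592443,  1.06519083,  0.24028778]), 'moment': array([-0.00231334, -0.04066468, -0.05898412]), 'grip_width': 0.0850393323108505}
top {'camera_matrix': array([[457.98232365,   0.        , 319.13766522],
       [  0.        , 457.98232365, 195.83796257],
       [  0.        ,   0.        ,   1.        ]]), 'camera_from_world': array([[-0.01862803, -0.99976497, -0.0110902 , -0.00176573],
       [-0.99632088,  0.01948961, -0.08345579,  0.59315745],
       [ 0.08365232,  0.00949478, -0.99644977,  1.37400215],
       [ 0.        ,  0.        ,  0.        ,  1.        ]])}
scene {'camera_matrix': array([[370.55589188,   0.        , 321.12024449],
       [  0.        , 370.55589188, 200.1721547 ],
       [  0.        ,   0.        ,   1.        ]]), 'camera_from_world': array([[ 0.87419176, -0.48544439, -0.01151135, -0.53666696],
       [-0.37125261, -0.65289849, -0.6602235 ,  0.24442038],
       [ 0.31298605,  0.58143556, -0.75098097,  0.8670256 ],
       [ 0.        ,  0.        ,  0.        ,  1.        ]])}
```

View pics/top0.png

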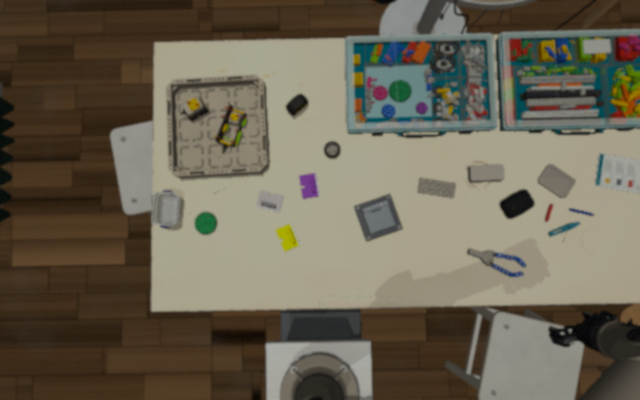

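View pics/scene0.png

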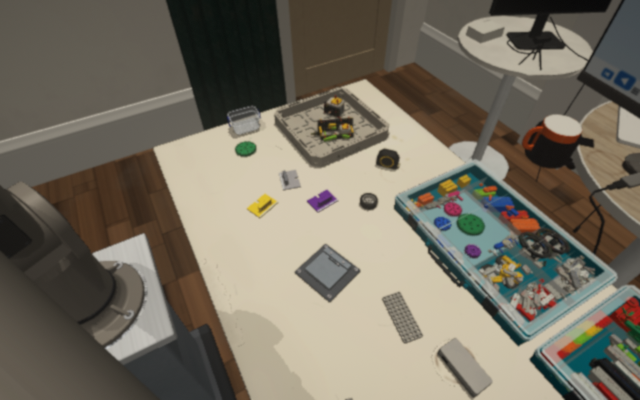

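The top view shows the grey blade near (270,201), with the purple one at (309,186) and the yellow one at (287,238). The holder is near (378,217), the wheel (332,149), the gear (205,222) and the plate (436,187). I'll enlarge the blade and holder next.

```bash
cat > h.py <<'E'
import numpy as np, cv2
from bench import r
def ray(n,u,v,z,m=None):
    m=m or r.camera_model(n);K=m["camera_matrix"];T=m["camera_from_world"]
    R=T[:3,:3];c=-R.T@T[:3,3];d=R.T@np.linalg.solve(K,[u,v,1.]);return c+d*(z-c[2])/d[2]
def proj(n,p,m=None):
    m=m or r.camera_model(n);q=m["camera_from_world"]@np.append(p,1.);q=m["camera_matrix"]@q[:3];return q[:2]/q[2]
E
python3 - <<'E'
from h import *
im=cv2.imread("pics/top0.png")
a=cv2.resize(im[180:220,245:295],None,fx=8,fy=8,interpolation=cv2.INTER_CUBIC)
b=cv2.resize(im[190:245,350:410],None,fx=6.6,fy=6.6,interpolation=cv2.INTER_CUBIC)
c=np.zeros((max(a.shape[0],b.shape[0]),800,3),np.uint8)
c[:a.shape[0],:400]=a;c[:b.shape[0],400:400+b.shape[1]]=b[:,:400]
cv2.imwrite("pics/crop1.png",c)
for n,u,v,z in(("blade",270,201,.004),("holder",378,217,.008)):print(n,ray("top",u,v,z))
E
```

```text
blade [0.581682   0.13974151 0.004     ]
holder [ 0.52560097 -0.19267603  0.008     ]
```

View pics/crop1.png

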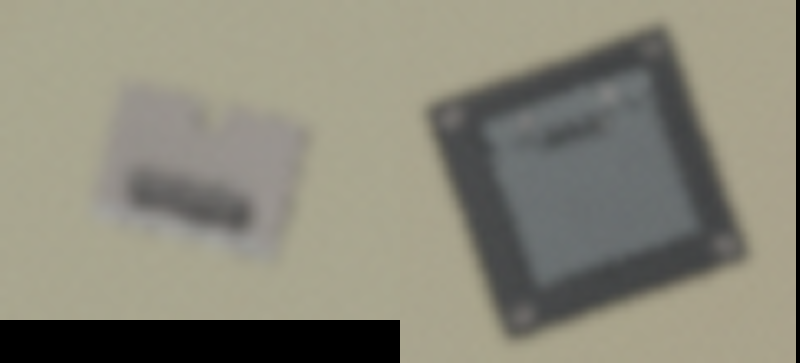

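The blade's notched edge faces up in the image with yaw about -15.5°. The holder's fence is at the top with yaw about +18°. I'll go above the holder first, since it is on the way, and look from close by.

arm_command:
  increments:
    - [[0.04, 0.05, 0], [0, 0, 0.15], 100]
    - [[0.07, 0.09, 0], [0, 0, 0.3], 100]
    - [[0.1, 0.13, 0], [0, 0, 0.45], 100]
    - [[0.13, 0.18, 0], [0, 0, 0.6], 100]
    - [[0.16, 0.22, 0], [0, 0, 0.75], 100]
    - [[0.19, 0.27, 0], [0, 0, 0.9], 100]
    - [[0.22, 0.31, 0], [0, 0, 1.05], 100]
    - [[0.25, 0.36, 0], [0, 0, 1.2], 100]
    - [[0.27, 0.4, 0], [0, 0, 1.35], 100]
    - [[0.28, 0.43, 0], [0, 0, 1.5], 100]

```text
clock: 1.1
tcp_pos: [0.5176, -0.2115, 0.2481]
orientation: [-3.106, -0.474, -0.0]
contact_force: [1.5, -0.9, 0.7]
grip_width: 0.0856
```

arm_command:
  increments:
    - [[0, 0, 0], [0, 0, 0], 100]
    - [[0, 0, 0], [0, 0, 0], 100]
    - [[0, 0, 0], [0, 0, 0], 100]
    - [[0, 0, 0], [0, 0, 0], 100]

```text
clock: 1.5
tcp_pos: [0.5159, -0.215, 0.248]
orientation: [3.107, 0.459, -0.001]
contact_force: [0.4, -0.8, 0.1]
grip_width: 0.0856
```

```bash
python3 - <<'E'
from h import *
m=r.camera_model("wrist");o=r.get_obs();im=r.grab_frame("wrist");cv2.imwrite("pics/w1.png",im)
np.savez("w1.npz",K=m["camera_matrix"],T=m["camera_from_world"])
print(m,o["tcp_pos"],o["orientation"],o["contact_force"],o["clock"])
E
```

```text
{'camera_matrix': array([[342.60631808,   0.        , 318.4920851 ],
       [  0.        , 342.60631808, 202.04938963],
       [  0.        ,   0.        ,   1.        ]]), 'camera_from_world': array([[ 0.95697542,  0.29016603, -0.0013097 , -0.43165394],
       [ 0.2775985 , -0.91419461,  0.29527493, -0.37804691],
       [ 0.08448143, -0.28293442, -0.95541143,  0.27536699],
       [ 0.        ,  0.        ,  0.        ,  1.        ]])} [ 0.51590593 -0.21501929  0.24800468] [ 3.10746346e+00  4.59408735e-01 -1.37475635e-03] [ 0.37869489 -0.83260476  0.06224302] 1.5
```

View pics/w1.png

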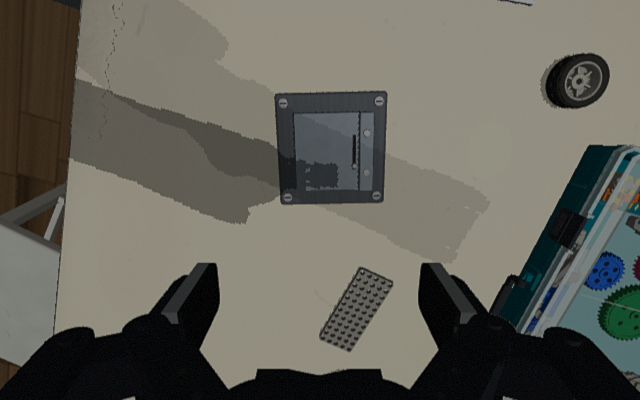

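Wrist view: the holder foot's corners are about (275,93), (387,92), (383,203) and (281,205). The fence is on the right, and a slot runs at u≈354, v 135–168, with something bright near (354,165) that could be the pin. I'll compute the holder frame and enlarge that spot.

```bash
python3 - <<'E'
from h import *
im=cv2.imread("pics/w1.png");d=np.load("w1.npz");m={"camera_matrix":d["K"],"camera_from_world":d["T"]}
g=cv2.cvtColor(im,cv2.COLOR_BGR2GRAY)
# white screws on foot + line-ish refinement: corners
c=np.float32([[275,93],[387,92],[383,203],[281,205]]).reshape(-1,1,2)
c2=cv2.cornerSubPix(g,c.copy(),(5,5),(-1,-1),(3,30,.01)).reshape(-1,2);print(c2)
for zs,cc in((.008,c.reshape(-1,2)),(.008,c2)):
    P=np.array([ray(0,u,v,zs,m) for u,v in cc]);print(P.round(4))
    print("sides",np.linalg.norm(P-np.roll(P,-1,0),axis=1).round(4),"ctr",P.mean(0).round(4))
    ax=(P[1]+P[2]-P[0]-P[3]);ay=(P[0]+P[1]-P[2]-P[3])
    y1=np.arctan2(ax[1],ax[0]);y2=np.arctan2(ay[1],ay[0])-np.pi/2
    print("yaw",np.degrees([y1,y2]))
cv2.imwrite("pics/crop2.png",cv2.resize(im[85:212,268:394],None,fx=4.5,fy=4.5,interpolation=cv2.INTER_CUBIC))
E
```

```text
[[274.4181   93.75372]
 [386.03107  90.96192]
 [382.65247 200.58968]
 [280.76758 203.22385]]
[[ 0.451  -0.1525  0.008 ]
 [ 0.5598 -0.1185  0.008 ]
 [ 0.5966 -0.231   0.008 ]
 [ 0.4879 -0.2664  0.008 ]]
sides [0.114  0.1183 0.1143 0.1197] ctr [ 0.5238 -0.1921  0.008 ]
yaw [17.71255239 18.0111935 ]
[[ 0.4506 -0.1534  0.008 ]
 [ 0.5585 -0.1178  0.008 ]
 [ 0.5952 -0.2284  0.008 ]
 [ 0.4871 -0.2645  0.008 ]]
sides [0.1136 0.1165 0.1139 0.1169] ctr [ 0.5229 -0.191   0.008 ]
yaw [18.33704083 18.26133817]
```

View pics/crop2.png

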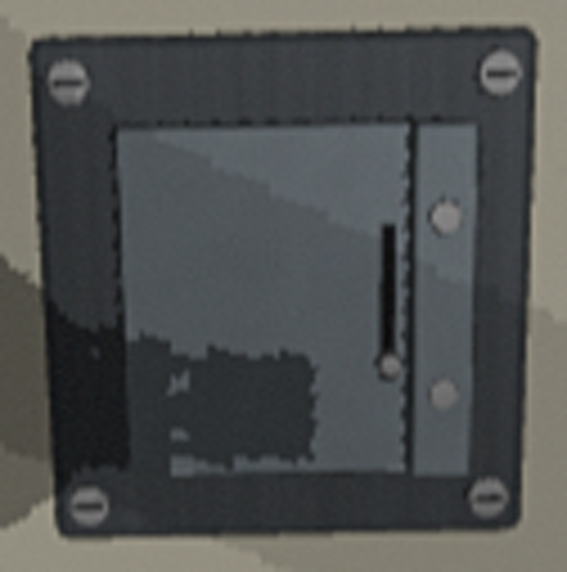

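```bash
python3 - <<'E'
from h import *
d=np.load("w1.npz");m={"camera_matrix":d["K"],"camera_from_world":d["T"]}
y=np.radians(18.0);R=np.array([[np.cos(y),-np.sin(y)],[np.sin(y),np.cos(y)]])
O=np.array([.5234,-.1917])-R@[.002,0];print("origin",O)
for n,a,b,z in(("pin top",388,362,.027),("bed -x+y",116,128,.02),("fence top +x+y",476,124,.027),("fence +x-y",469,474,.027),("fence face +y",415,122,.027),("face -y",411,472,.027),("screw",68,82,.008),("screw",500,73,.008),("screw",90,507,.008),("screw",488,497,.008),("slot +y end",388,226,.02)):
    p=ray(0,268+a/4.5-.4,85+b/4.5-.4,z,m);print(n,((p[:2]-O)@R*1000).round(1))
E
```

```text
origin [ 0.52149789 -0.19231803]
pin top [ 24.4 -12.5]
bed -x+y [-35.9  40. ]
fence top +x+y [43.1 39.7]
fence +x-y [ 43.6 -39.4]
fence face +y [29.8 40.3]
face -y [ 30.1 -38.6]
screw [-47.4  49.9]
screw [51.1 49.9]
screw [-47.  -51.2]
screw [ 51.4 -50.5]
slot +y end [24.8 17.3]
```

arm_command:
  increments:
    - [[0.01, 0.04, -0.01], [0, 0, -0.08], 100]
    - [[0.02, 0.08, -0.02], [0, 0, -0.16], 100]
    - [[0.03, 0.12, -0.03], [0, 0, -0.24], 100]
    - [[0.04, 0.16, -0.04], [0, 0, -0.32], 100]
    - [[0.05, 0.2, -0.05], [0, 0, -0.4], 100]
    - [[0.05, 0.24, -0.06], [0, 0, -0.48], 100]
    - [[0.06, 0.28, -0.07], [0, 0, -0.54], 100]
    - [[0.065, 0.32, -0.08], [0, 0, -0.57], 100]
    - [[0.065, 0.345, -0.08], [0, 0, -0.57], 100]
    - [[0.065, 0.345, -0.08], [0, 0, -0.57], 100]

```text
clock: 2.55
tcp_pos: [0.5813, 0.1363, 0.1681]
orientation: [-3.111, 0.419, 0.001]
contact_force: [-0.8, 0.4, 0.2]
grip_width: 0.0853
```

arm_command:
  increments:
    - [[0, 0, 0], [0, 0, 0], 100]
    - [[0, 0, 0], [0, 0, 0], 100]
    - [[0, 0, 0], [0, 0, 0], 100]

```text
clock: 2.85
tcp_pos: [0.5821, 0.1296, 0.1684]
orientation: [3.111, -0.432, 0.001]
contact_force: [0.2, -0.2, -0.3]
grip_width: 0.0857
```

```bash
python3 - <<'E'
from h import *
m=r.camera_model("wrist");o=r.get_obs();im=r.grab_frame("wrist");cv2.imwrite("pics/w2.png",im)
np.savez("w2.npz",K=m["camera_matrix"],T=m["camera_from_world"])
print(o["tcp_pos"],o["orientation"],o["contact_force"],o["clock"])
from scipy.spatial.transform import Rotation as Q
print(Q.from_rotvec(o["orientation"]).as_matrix().round(4))
E
```

```text
[0.58213045 0.12961819 0.16837643] [ 3.11087784e+00 -4.32191075e-01  5.44952678e-04] [ 0.22277109 -0.22526251 -0.33875042] 2.85
[[ 9.621e-01 -2.726e-01  2.000e-04]
 [-2.726e-01 -9.621e-01 -9.000e-04]
 [ 5.000e-04  8.000e-04 -1.000e+00]]
```

View pics/w2.png

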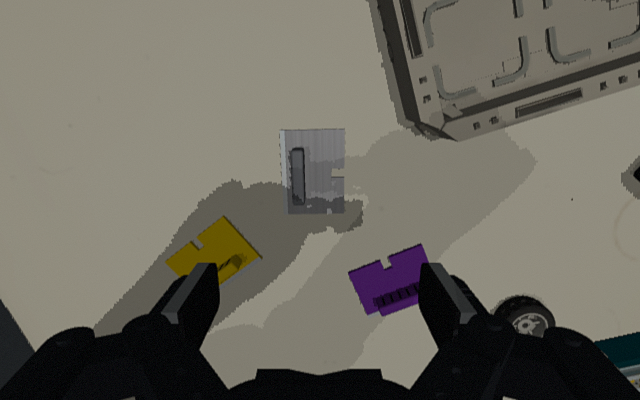

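The wrist view shows the blade squarely: corners about (280,129), (344,129), (344,213) and (287,214), notch to the right, fin top from about (291,148) to (305,205).

```bash
python3 - <<'E'
from h import *
d=np.load("w2.npz");m={"camera_matrix":d["K"],"camera_from_world":d["T"]}
c=np.float32([[280,129],[344.5,129],[344.5,213.5],[287,214]])
P=np.array([ray(0,u,v,.004,m) for u,v in c]);print(P.round(4))
print("sides",np.linalg.norm(P-np.roll(P,-1,0),axis=1).round(4),"ctr",P.mean(0).round(4))
ax=(P[1]+P[2]-P[0]-P[3]);e=P[1]-P[2]
print("yaw",np.degrees([np.arctan2(ax[1],ax[0]),np.arctan2(e[1],e[0])-np.pi/2]))
y=np.arctan2(e[1],e[0])-np.pi/2;R=np.array([[np.cos(y),-np.sin(y)],[np.sin(y),np.cos(y)]])
N=ray(0,344,177,.004,m);print("notch",N,"ctr by edge",(P[1]+P[2])[:2]/2-R@[.027,0])
for q in([291,148],[304,148],[305,205],[293,205]):print("fin top",ray(0,*q,.024,m).round(4))
F=np.mean([ray(0,*q,.024,m) for q in([291,148],[304,148],[305,205],[293,205])],0);print("fin",F,"from ctr",(P[1]+P[2])[:2]/2-R@[.039,0])
im=cv2.imread("pics/w2.png");cv2.imwrite("pics/crop3.png",cv2.resize(im[115:230,265:365],None,fx=5,fy=5,interpolation=cv2.INTER_CUBIC))
E
```

```text
[[0.5652 0.1859 0.004 ]
 [0.6168 0.1713 0.004 ]
 [0.5982 0.0993 0.004 ]
 [0.5485 0.1128 0.004 ]]
sides [0.0537 0.0744 0.0516 0.075 ] ctr [0.5822 0.1423 0.004 ]
yaw [-15.51212087 -14.48217402]
notch [0.60619811 0.13183027 0.004     ] ctr by edge [0.58139892 0.14204692]
fin top [0.5717 0.1707 0.024 ]
fin top [0.5815 0.1679 0.024 ]
fin top [0.5689 0.1225 0.024 ]
fin top [0.5594 0.1252 0.024 ]
fin [0.57037189 0.14657357 0.024     ] from ctr [0.56978022 0.14504787]
```

View pics/crop3.png

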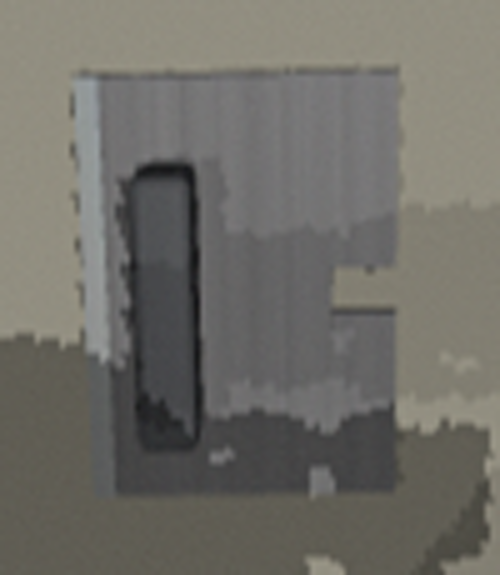

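The notch centre is at v≈173, which agrees with the edge. The fin is at about (0.570, 0.146), yaw -15.5° against the tool's -15.8°. I'll descend in two stages.

arm_command:
  increments:
    - [[-0.004, 0.006, -0.02], [0, 0, 0], 60]
    - [[-0.008, 0.012, -0.04], [0, 0, 0], 60]
    - [[-0.012, 0.0165, -0.06], [0, 0, 0], 60]
    - [[-0.012, 0.0165, -0.08], [0, 0, 0], 60]
    - [[-0.012, 0.0165, -0.1], [0, 0, 0], 60]
    - [[-0.012, 0.0165, -0.11], [0, 0, 0], 60]
    - [[-0.012, 0.0165, -0.11], [0, 0, 0], 60]
    - [[-0.012, 0.0165, -0.11], [0, 0, 0], 60]
    - [[-0.012, 0.0165, -0.11], [0, 0, 0], 60]
    - [[-0.012, 0.0165, -0.11], [0, 0, 0], 60]

```text
clock: 3.9
tcp_pos: [0.5705, 0.1484, 0.0593]
orientation: [-3.112, 0.428, -0.003]
contact_force: [0.1, -0.4, -0.3]
grip_width: 0.0515
```

```bash
python3 - <<'E'
from h import *
m=r.camera_model("wrist");o=r.get_obs();im=r.grab_frame("wrist");cv2.imwrite("pics/w3.png",im)
np.savez("w3.npz",K=m["camera_matrix"],T=m["camera_from_world"])
print(o["tcp_pos"],o["orientation"],o["contact_force"],o["clock"])
E
```

```text
[0.57046206 0.14841475 0.05931309] [-3.11164250e+00  4.27661125e-01 -2.57436144e-03] [ 0.10068676 -0.43282063 -0.33345335] 3.9
```

View pics/w3.png

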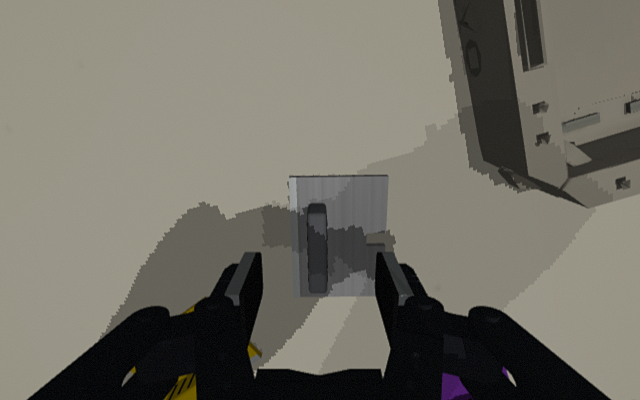

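The fin top spans u 307–328, v 204–294, centred between the fingers (u≈318). I'll check along the fin, then descend and grip.

```bash
python3 - <<'E'
from h import *
d=np.load("w3.npz");m={"camera_matrix":d["K"],"camera_from_world":d["T"]}
for q in([317,205],[318,292],[317.5,248]):print(ray(0,*q,.024,m).round(4))
P=[ray(0,*q,.004,m) for q in([388,176],[388,296])];print(np.round(P,4),np.linalg.norm(P[0]-P[1]))
E
```

```text
[0.5768 0.172  0.024 ]
[0.564  0.1247 0.024 ]
[0.5707 0.1496 0.024 ]
[[0.6165 0.1714 0.004 ]
 [0.6008 0.0986 0.004 ]] 0.07444932943204996
```

arm_command:
  increments:
    - [[0, -0.002, -0.01], [0, 0, 0], 60]
    - [[0, -0.002, -0.02], [0, 0, 0], 60]
    - [[0, -0.002, -0.031], [0, 0, 0], 60]
    - [[0, -0.002, -0.031], [0, 0, 0], 60]
    - [[0, -0.002, -0.031], [0, 0, 0], 30]
    - [[0, -0.002, -0.031], [0, 0, 0], 8]
    - [[0, -0.002, -0.031], [0, 0, 0], 0]
    - [[0, -0.002, -0.031], [0, 0, 0], 0]
    - [[0, -0.002, -0.031], [0, 0, 0], 0]
    - [[0, -0.002, -0.031], [0, 0, 0], 0]
  newtons: 40

```text
clock: 4.95
tcp_pos: [0.5702, 0.1465, 0.0278]
orientation: [-3.112, 0.427, -0.001]
contact_force: [-0.1, 0.6, 3.7]
grip_width: 0.0087
```

arm_command:
  increments:
    - [[0, 0, 0], [0, 0, 0], 0]
    - [[0, 0, 0], [0, 0, 0], 0]
    - [[0, 0, 0], [0, 0, 0], 0]

```text
clock: 5.25
tcp_pos: [0.5701, 0.1465, 0.0277]
orientation: [-3.112, 0.427, -0.001]
contact_force: [-0.9, -0.1, 4.9]
grip_width: 0.0085
```

arm_command:
  increments:
    - [[0, 0, 0.01], [0, 0, 0], 0]
    - [[0, 0, 0.03], [0, 0, 0], 0]
    - [[0, 0, 0.06], [0, 0, 0], 0]
    - [[0, 0, 0.09], [0, 0, 0], 0]
    - [[0, 0, 0.11], [0, 0, 0], 0]
    - [[0, 0, 0.12], [0, 0, 0], 0]
    - [[0, 0, 0.12], [0, 0, 0], 0]
    - [[0, 0, 0.12], [0, 0, 0], 0]
  newtons: 60

```text
clock: 6.05
tcp_pos: [0.5691, 0.1458, 0.1464]
orientation: [3.112, -0.428, -0.002]
contact_force: [-0.6, -1.4, -0.4]
grip_width: 0.008
```

arm_command:
  increments:
    - [[-0.005, -0.02, 0], [0, 0, 0.06], 0]
    - [[-0.01, -0.05, 0], [0, 0, 0.12], 0]
    - [[-0.02, -0.09, 0], [0, 0, 0.18], 0]
    - [[-0.03, -0.13, 0], [0, 0, 0.24], 0]
    - [[-0.035, -0.17, 0], [0, 0, 0.3], 0]
    - [[-0.045, -0.21, 0], [0, 0, 0.36], 0]
    - [[-0.055, -0.25, 0], [0, 0, 0.42], 0]
    - [[-0.06, -0.29, 0], [0, 0, 0.48], 0]
    - [[-0.065, -0.33, 0], [0, 0, 0.54], 0]
    - [[-0.073, -0.36, 0], [0, 0, 0.587], 0]

```text
clock: 7.05
tcp_pos: [0.4953, -0.2164, 0.1457]
orientation: [-3.102, -0.491, 0.003]
contact_force: [0.0, -0.0, -0.4]
grip_width: 0.0083
```

arm_command:
  increments:
    - [[0, 0, 0], [0, 0, 0], 0]
    - [[0, 0, 0], [0, 0, 0], 0]
    - [[0, 0, 0], [0, 0, 0], 0]
    - [[0, 0, 0], [0, 0, 0], 0]
    - [[0, 0, 0], [0, 0, 0], 0]
    - [[0, 0, 0], [0, 0, 0], 0]

```text
clock: 7.65
tcp_pos: [0.497, -0.213, 0.1473]
orientation: [-3.103, -0.493, -0.0]
contact_force: [0.5, -0.4, -0.9]
grip_width: 0.0083
```

```bash
cat >> h.py <<'E'
O=np.array([.5215,-.1923]);Y=np.radians(18.0);R=np.array([[np.cos(Y),-np.sin(Y)],[np.sin(Y),np.cos(Y)]])
def st():
    o=r.get_obs();w=o["orientation"];t=o["tcp_pos"];f=o["contact_force"]
    print("t %.2f"%o["clock"],"hold-xy mm",((t[:2]-O)@R*1000).round(1),"z %.1f"%(t[2]*1e3),"yaw %.2f"%((np.degrees(2*np.arctan2(w[1],w[0]))+180)%360-180),"F hold",(f[:2]@R).round(1),f[2].round(1),"M",o["moment"].round(2),"w %.4f"%o["grip_width"])
E
python3 - <<'E'
from h import *
m=r.camera_model("wrist");st();im=r.grab_frame("wrist");cv2.imwrite("pics/w4.png",im)
np.savez("w4.npz",K=m["camera_matrix"],T=m["camera_from_world"])
E
```

```text
t 7.65 hold-xy mm [-29.7 -12.1] z 147.3 yaw 18.06 F hold [ 0.3 -0.5] -0.9 M [-0.02 -0.02 -0.01] w 0.0083
```

View pics/w4.png

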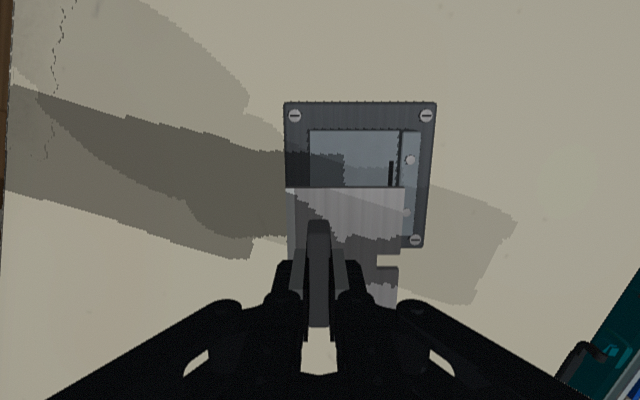

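The blade is held. Its edge runs from (404,187) to about (397,305), with the notch near v≈255–267. I'll work out its pose in the tool.

```bash
python3 - <<'E'
from h import *
d=np.load("w4.npz");m={"camera_matrix":d["K"],"camera_from_world":d["T"]}
z=.1473-.0277+.004
P=np.array([ray(0,*q,z,m)[:2] for q in([404.5,187],[286,188],[397.5,305],[377,261],[398,255],[398,267])])
H=(P-O)@R*1000;print(H.round(1)); e=H[0]-H[2];print("edge yaw rel holder",np.degrees(np.arctan2(-e[0],e[1])), "backedge", np.degrees(np.arctan2(H[0,1]-H[1,1],H[0,0]-H[1,0])))
E
```

```text
[[  9.7  24.4]
 [-43.8  23.8]
 [ 10.9 -37.1]
 [ -0.8 -12.6]
 [  9.2  -9.4]
 [  9.6 -15.8]]
edge yaw rel holder 1.0639246690307722 backedge 0.6172748526846685
```

The offsets are edge = TCP+39.5 mm in x and notch = TCP-0.5 mm in y, with yaw within 1°. I'm already aligned in y with the pin as seen, so I'll lower with the edge about 8 mm short of the pin.

arm_command:
  increments:
    - [[0.004, 0.001, -0.02], [0, 0, 0], 0]
    - [[0.004, 0.001, -0.04], [0, 0, 0], 0]
    - [[0.004, 0.001, -0.06], [0, 0, 0], 0]
    - [[0.004, 0.001, -0.08], [0, 0, 0], 0]
    - [[0.004, 0.001, -0.09], [0, 0, 0], 0]
    - [[0.004, 0.001, -0.095], [0, 0, 0], 0]
    - [[0.004, 0.001, -0.095], [0, 0, 0], 0]
    - [[0.004, 0.001, -0.095], [0, 0, 0], 0]
    - [[0.004, 0.001, -0.095], [0, 0, 0], 0]

```text
clock: 8.6
tcp_pos: [0.5014, -0.213, 0.0532]
orientation: [3.102, 0.491, 0.002]
contact_force: [0.1, 0.1, -1.6]
grip_width: 0.0084
```

arm_command:
  increments:
    - [[0, 0, -0.001], [0, 0, 0], 0]
    - [[0, 0, -0.002], [0, 0, 0], 0]
    - [[0, 0, -0.003], [0, 0, 0], 0]
    - [[0, 0, -0.003], [0, 0, 0], 0]
    - [[0, 0, -0.003], [0, 0, 0], 0]

```text
clock: 9.1
tcp_pos: [0.5007, -0.2127, 0.0493]
orientation: [-3.103, -0.491, 0.0]
contact_force: [-0.0, 0.1, -0.8]
grip_width: 0.0082
```

```bash
python3 -c "
from h import *;st()"
```

```text
t 9.10 hold-xy mm [-26.1 -13. ] z 49.3 yaw 17.99 F hold [0.  0.1] -0.8 M [-0.02  0.    0.  ] w 0.0082
```

arm_command:
  increments:
    - [[0, 0.001, -0.0005], [0, 0, 0], 0]
    - [[0, 0.001, -0.001], [0, 0, 0], 0]
    - [[0, 0.001, -0.0015], [0, 0, 0], 0]
    - [[0, 0.001, -0.0015], [0, 0, 0], 0]
    - [[0, 0.001, -0.0015], [0, 0, 0], 0]

```text
clock: 9.6
tcp_pos: [0.5008, -0.2117, 0.0478]
orientation: [-3.103, -0.491, -0.0]
contact_force: [-0.6, 0.3, 0.5]
grip_width: 0.008
```

```bash
python3 -c "
from h import *;st()"
```

```text
t 9.60 hold-xy mm [-25.7 -12. ] z 47.8 yaw 17.99 F hold [-0.5  0.5] 0.5 M [-0.    0.08  0.01] w 0.0080
```

arm_command:
  increments:
    - [[0, 0, -0.0003], [0, 0, 0], 0]
    - [[0, 0, -0.0006], [0, 0, 0], 0]
    - [[0, 0, -0.0006], [0, 0, 0], 0]
    - [[0, 0, -0.0006], [0, 0, 0], 0]

```text
clock: 10.0
tcp_pos: [0.5008, -0.2117, 0.0478]
orientation: [3.103, 0.491, -0.0]
contact_force: [-3.0, 0.5, 7.6]
grip_width: 0.0083
```

```bash
python3 -c "
from h import *;st()"
```

```text
t 10.00 hold-xy mm [-25.7 -12. ] z 47.8 yaw 17.99 F hold [-2.7  1.4] 7.6 M [0.22 0.6  0.05] w 0.0083
```

Bed contact is at z=47.8, with stiffness of about 13 N/mm. I'll ease off to a light touch and slide toward the fence, stopping before the pin.

arm_command:
  increments:
    - [[0, 0, 0.0005], [0, 0, 0], 0]
    - [[0.001, 0.0003, 0.0005], [0, 0, 0], 0]
    - [[0.0019, 0.0006, 0.0005], [0, 0, 0], 0]
    - [[0.0029, 0.0009, 0.0005], [0, 0, 0], 0]
    - [[0.0038, 0.0012, 0.0005], [0, 0, 0], 0]
    - [[0.0048, 0.0015, 0.0005], [0, 0, 0], 0]
    - [[0.0057, 0.0019, 0.0005], [0, 0, 0], 0]
    - [[0.0067, 0.0022, 0.0005], [0, 0, 0], 0]
    - [[0.0067, 0.0022, 0.0005], [0, 0, 0], 0]
    - [[0.0067, 0.0022, 0.0005], [0, 0, 0], 0]

```text
clock: 11.0
tcp_pos: [0.5066, -0.2103, 0.0478]
orientation: [3.102, 0.49, -0.003]
contact_force: [-4.0, -0.6, 5.8]
grip_width: 0.0085
```

```bash
python3 -c "
from h import *;st()"
```

```text
t 11.00 hold-xy mm [-19.8 -12.6] z 47.8 yaw 17.94 F hold [-4.   0.6] 5.8 M [-0.29  0.87  0.  ] w 0.0085
```

arm_command:
  increments:
    - [[0.0005, 0.0002, 0], [0, 0, 0], 0]
    - [[0.001, 0.0003, 0], [0, 0, 0], 0]
    - [[0.0014, 0.0005, 0], [0, 0, 0], 0]
    - [[0.0019, 0.0006, 0], [0, 0, 0], 0]
    - [[0.0019, 0.0006, 0], [0, 0, 0], 0]

```text
clock: 11.5
tcp_pos: [0.5067, -0.2103, 0.0478]
orientation: [3.102, 0.489, -0.009]
contact_force: [-9.2, -2.4, 12.2]
grip_width: 0.008
```

```bash
python3 -c "
from h import *;st()"
```

```text
t 11.50 hold-xy mm [-19.7 -12.6] z 47.8 yaw 17.90 F hold [-9.4  0.6] 12.2 M [-0.42  1.99  0.08] w 0.0080
```

Something stops the edge about 3 mm earlier than predicted (Fx -9 N). I'll back off slightly and look at the notch and pin.

arm_command:
  increments:
    - [[-0.0005, -0.0002, 0], [0, 0, 0], 0]
    - [[-0.001, -0.0003, 0], [0, 0, 0], 0]
    - [[-0.0019, -0.0006, 0.0003], [0, 0, 0], 0]
    - [[-0.0025, -0.0008, 0.0005], [0, 0, 0], 0]
    - [[-0.0025, -0.0008, 0.0005], [0, 0, 0], 0]

```text
clock: 12.0
tcp_pos: [0.5071, -0.2095, 0.0481]
orientation: [-3.103, -0.491, -0.001]
contact_force: [-0.5, 0.2, -0.1]
grip_width: 0.0084
```

```bash
python3 - <<'E'
from h import *
m=r.camera_model("wrist");st();im=r.grab_frame("wrist");cv2.imwrite("pics/w5.png",im)
np.savez("w5.npz",K=m["camera_matrix"],T=m["camera_from_world"])
a=[proj(0,[*(O+R@[x,y]),z],m).round(0) for x,y,z in((.025,-.0125,.027),(.025,0,.02),(.03,.04,.027),(-.036,.04,.02))];print(a)
cv2.imwrite("pics/crop5.png",cv2.resize(im[130:330,260:460],None,fx=3,fy=3,interpolation=cv2.INTER_CUBIC))
E
```

```text
t 12.00 hold-xy mm [-19.  -11.9] z 48.1 yaw 18.00 F hold [-0.4  0.3] -0.1 M [-0.06  0.04  0.02] w 0.0084
[array([410., 264.]), array([408., 234.]), array([431., 154.]), array([280., 151.])]
```

View pics/crop5.png

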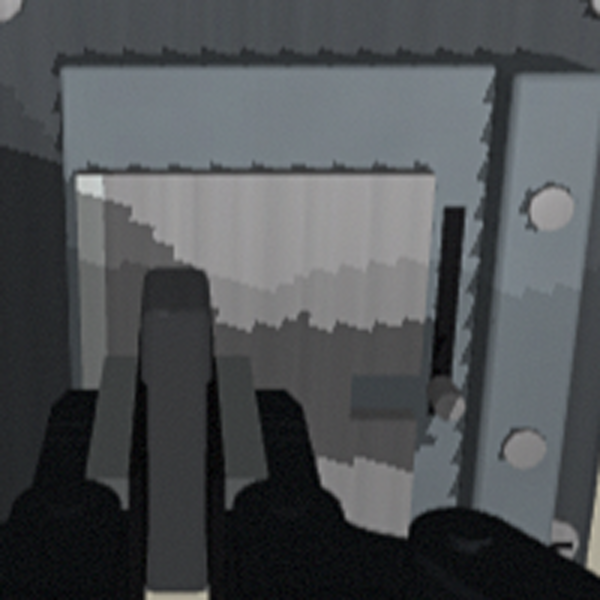

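The notch (crop y 375–418) faces the pin (top near crop (452,402), matching the predicted (450,402)). The earlier stop was bed friction: Fx/Fz was about 0.75, and the arm moved on once unloaded. I'll measure the notch's y offset, then slide hovering about 0.5 mm.

```bash
python3 - <<'E'
from h import *
d=np.load("w5.npz");m={"camera_matrix":d["K"],"camera_from_world":d["T"]}
for n,a,b,z in(("edge +y corner",434,173,.0243),("notch +y at edge top",426,376,.0243),("notch -y inner top",352,418,.0243),("notch +y inner",352,376,.0243),("notch -y edge",416,418,.0243),("pin top",452,402,.027),("edge far",413,520,.0243)):
    print(n,((ray(0,260+a/3-.3,130+b/3-.3,z,m)[:2]-O)@R*1000).round(1))
E
```

```text
edge +y corner [20.4 24.3]
notch +y at edge top [21.6 -9.4]
notch -y inner top [ 10.1 -16.9]
notch +y inner [ 9.7 -9.4]
notch -y edge [ 20.5 -16.8]
pin top [ 25.3 -12.6]
edge far [ 21.3 -35.9]
```

arm_command:
  increments:
    - [[0, 0, 0.0005], [0, 0, 0], 0]
    - [[0.0005, 0.0002, 0.0005], [0, 0, 0], 0]
    - [[0.001, 0.0003, 0.0005], [0, 0, 0], 0]
    - [[0.001, 0.0003, 0.0005], [0, 0, 0], 0]

```text
clock: 12.45
tcp_pos: [0.508, -0.2094, 0.0487]
orientation: [-3.103, -0.491, -0.0]
contact_force: [0.3, -1.0, -1.1]
grip_width: 0.0083
```

```bash
python3 -c "
from h import *;st()"
```

```text
t 12.45 hold-xy mm [-18.1 -12.1] z 48.7 yaw 17.99 F hold [ 0. -1.] -1.1 M [0.01 0.09 0.02] w 0.0083
```

Notch centre is about -12.9 and the pin -12.6, so they are aligned within tolerance. I'll advance gently past the pin front.

arm_command:
  increments:
    - [[0.0004, 0.0005, 0], [0, 0, 0], 0]
    - [[0.0009, 0.0006, 0], [0, 0, 0], 0]
    - [[0.0013, 0.0008, 0], [0, 0, 0], 0]
    - [[0.0018, 0.0009, 0], [0, 0, 0], 0]
    - [[0.0018, 0.0009, 0], [0, 0, 0], 0]

```text
clock: 12.95
tcp_pos: [0.5098, -0.2085, 0.0487]
orientation: [3.103, 0.491, 0.0]
contact_force: [-0.1, 0.4, -1.0]
grip_width: 0.0084
```

```bash
python3 -c "
from h import *;st()"
```

```text
t 12.95 hold-xy mm [-16.2 -11.8] z 48.7 yaw 18.00 F hold [0.  0.4] -1.0 M [ 0.01  0.01 -0.02] w 0.0084
```

arm_command:
  increments:
    - [[0.0005, 0.0002, 0], [0, 0, 0], 0]
    - [[0.001, 0.0003, 0], [0, 0, 0], 0]
    - [[0.0014, 0.0005, 0], [0, 0, 0], 0]
    - [[0.0014, 0.0005, 0], [0, 0, 0], 0]

```text
clock: 13.35
tcp_pos: [0.5112, -0.208, 0.0487]
orientation: [-3.103, -0.491, -0.0]
contact_force: [0.6, 0.1, -0.3]
grip_width: 0.0084
```

```bash
python3 -c "
from h import *;st()"
```

```text
t 13.35 hold-xy mm [-14.7 -11.7] z 48.7 yaw 17.99 F hold [ 0.6 -0.1] -0.3 M [ 0.02  0.   -0.04] w 0.0084
```

The edge is past the pin front with no force, so the pin is in the notch. I'll carry on to the fence.

arm_command:
  increments:
    - [[0.0006, 0.0002, 0], [0, 0, 0], 0]
    - [[0.0011, 0.0004, 0], [0, 0, 0], 0]
    - [[0.0017, 0.0006, 0], [0, 0, 0], 0]
    - [[0.0023, 0.0007, 0], [0, 0, 0], 0]
    - [[0.0029, 0.0009, 0], [0, 0, 0], 0]
    - [[0.0034, 0.0011, 0], [0, 0, 0], 0]
    - [[0.0038, 0.0012, 0], [0, 0, 0], 0]
    - [[0.0038, 0.0012, 0], [0, 0, 0], 0]

```text
clock: 14.15
tcp_pos: [0.5149, -0.2068, 0.0487]
orientation: [-3.103, -0.491, -0.0]
contact_force: [0.2, -0.2, -2.0]
grip_width: 0.0083
```

```bash
python3 -c "
from h import *;st()"
```

```text
t 14.15 hold-xy mm [-10.7 -11.7] z 48.7 yaw 18.00 F hold [ 0.2 -0.2] -2.0 M [-0.02 -0.02 -0.03] w 0.0083
```

arm_command:
  increments:
    - [[0.0004, 0.0001, 0], [0, 0, 0], 0]
    - [[0.0008, 0.0002, 0], [0, 0, 0], 0]
    - [[0.0012, 0.0004, 0], [0, 0, 0], 0]
    - [[0.0012, 0.0004, 0], [0, 0, 0], 0]

```text
clock: 14.55
tcp_pos: [0.516, -0.2065, 0.0487]
orientation: [3.103, 0.491, -0.0]
contact_force: [-1.0, -0.2, -0.9]
grip_width: 0.0081
```

```bash
python3 -c "
from h import *;st()"
```

```text
t 14.55 hold-xy mm [ -9.6 -11.8] z 48.7 yaw 17.99 F hold [-1.   0.1] -0.9 M [-0.03  0.08 -0.02] w 0.0081
```

arm_command:
  increments:
    - [[0.0002, 0.0001, 0], [0, 0, 0], 0]
    - [[0.0004, 0.0001, 0], [0, 0, 0], 0]
    - [[0.0006, 0.0002, 0], [0, 0, 0], 0]
    - [[0.0006, 0.0002, 0], [0, 0, 0], 0]

```text
clock: 14.95
tcp_pos: [0.5161, -0.2065, 0.0486]
orientation: [3.103, 0.491, -0.002]
contact_force: [-3.6, -0.8, 1.5]
grip_width: 0.008
```

```bash
python3 -c "
from h import *;st()"
```

```text
t 14.95 hold-xy mm [ -9.5 -11.8] z 48.6 yaw 17.97 F hold [-3.6  0.3] 1.5 M [-0.18  0.58  0.01] w 0.0080
```

Fence contact is at TCP x=-9.5 (edge = 30.0), as predicted. I'll lower the last 0.8 mm onto the bed.

arm_command:
  increments:
    - [[0, 0, -0.0003], [0, 0, 0], 0]
    - [[0, 0, -0.0006], [0, 0, 0], 0]
    - [[0, 0, -0.0008], [0, 0, 0], 0]
    - [[0, 0, -0.0008], [0, 0, 0], 0]

```text
clock: 15.35
tcp_pos: [0.5161, -0.2065, 0.0479]
orientation: [3.103, 0.491, -0.002]
contact_force: [-4.8, -1.3, 2.7]
grip_width: 0.0081
```

```bash
python3 -c "
from h import *;st()"
```

```text
t 15.35 hold-xy mm [ -9.5 -11.8] z 47.9 yaw 17.97 F hold [-5.   0.2] 2.7 M [-0.31  1.08  0.01] w 0.0081
```

arm_command:
  increments:
    - [[0, 0, 0], [0, 0, 0], 14]
    - [[0, 0, 0], [0, 0, 0], 18]
    - [[0, 0, 0], [0, 0, 0], 25]
    - [[0, 0, 0], [0, 0, 0], 30]
    - [[0, 0, 0], [0, 0, 0], 35]
    - [[0, 0, 0], [0, 0, 0], 35]
    - [[0, 0, 0], [0, 0, 0], 35]

```text
clock: 16.05
tcp_pos: [0.5168, -0.2062, 0.0479]
orientation: [-3.103, -0.491, -0.0]
contact_force: [-0.1, -0.0, -0.1]
grip_width: 0.0301
```

arm_command:
  increments:
    - [[0, 0, 0.005], [0, 0, 0], 35]
    - [[0, 0, 0.015], [0, 0, 0], 35]
    - [[0, 0, 0.03], [0, 0, 0], 35]
    - [[0, 0, 0.05], [0, 0, 0], 50]
    - [[0, 0, 0.08], [0, 0, 0], 70]
    - [[0, 0, 0.11], [0, 0, 0], 70]
    - [[-0.02, 0, 0.13], [0, 0, 0], 70]
    - [[-0.04, 0, 0.14], [0, 0, 0], 70]
    - [[-0.04, 0, 0.14], [0, 0, 0], 70]
    - [[-0.04, 0, 0.14], [0, 0, 0], 70]

```text
clock: 17.05
tcp_pos: [0.477, -0.2065, 0.1891]
orientation: [3.102, 0.49, 0.003]
contact_force: [-0.4, 1.0, -0.0]
grip_width: 0.0596
```

arm_command:
  increments:
    - [[0, 0, 0], [0, 0, 0], 70]
    - [[0, 0, 0], [0, 0, 0], 70]
    - [[0, 0, 0], [0, 0, 0], 70]
    - [[0, 0, 0], [0, 0, 0], 70]

```text
clock: 17.45
tcp_pos: [0.4769, -0.206, 0.1875]
orientation: [-3.102, -0.492, 0.001]
contact_force: [0.8, -1.5, -0.4]
grip_width: 0.0599
```

```bash
python3 - <<'E'
from h import *
m=r.camera_model("wrist");st();im=r.grab_frame("wrist");cv2.imwrite("pics/w6.png",im)
np.savez("w6.npz",K=m["camera_matrix"],T=m["camera_from_world"])
u,v=proj(0,[*(O+R@[0,-.005]),.02],m).astype(int);print(u,v)
y0=max(v-75,0);x0=max(u-85,0);print(x0,y0);cv2.imwrite("pics/crop6.png",cv2.resize(im[y0:y0+150,x0:x0+170],None,fx=4,fy=4,interpolation=cv2.INTER_CUBIC))
E
```

```text
t 17.45 hold-xy mm [-46.7   0.8] z 187.5 yaw 18.01 F hold [ 0.3 -1.7] -0.4 M [-0.03 -0.02 -0.03] w 0.0599
370 192
285 117
```

View pics/crop6.png

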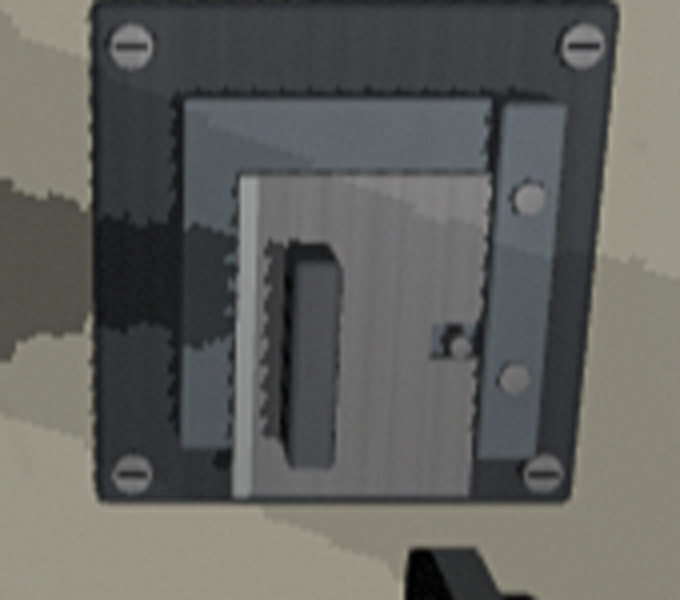

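The blade lies flat with the pin inside the notch (crop (458,343)) and its edge along the fence. I'll do a quick numeric check and then hand in.

```bash
python3 - <<'E'
from h import *
d=np.load("w6.npz");m={"camera_matrix":d["K"],"camera_from_world":d["T"]}
H=np.array([(ray(0,285+a/4-.4,117+b/4-.4,.024,m)[:2]-O)@R*1000 for a,b in((491,174),(470,495))]);e=H[0]-H[1]
print("edge ends",H.round(1),"yaw deg %.1f"%np.degrees(np.arctan2(-e[0],e[1])));st()
ok=abs(H[:,0]-30).max()<2; print(ok)
if ok: print(r.hand_in())
E
```

```text
edge ends [[ 29.5  24.5]
 [ 30.5 -49.6]] yaw deg 0.7
t 17.50 hold-xy mm [-46.8   0.7] z 187.6 yaw 18.01 F hold [0.3 0.4] 0.5 M [0.01 0.02 0.02] w 0.0599
True
the job is handed in; nothing more can be done
None
```

I picked the blade up by its fin, slid it onto the holder bed until its edge met the fence, released it and handed the job in at 17.5 s. `hand_in()` gives no verdict, so what follows is from my own last checks.

- **Seating:** the last wrist image shows the pin inside the notch. The ends of the notched edge measured 29.5 and 30.5 mm in holder x, against the fence face at 30 mm. The blade's yaw is about 0.7° off the fence, and its middle is about 12.5 mm to the -y side.
- **Forces:** the wrist sensor read about 5 N in x against the fence while seating.
- **At hand-in:** the gripper was clear, about 19 cm up, with the force reading near zero.
- **Not rechecked:** I did not look at the wheel, gear and plate again at the end. The arm only crossed the table at height, with no unexpected forces.

**One disagreement on the way:** the first slide, pressing lightly on the bed, stuck about 3 mm before the pin, reading about 9 N in x and 12 N in z. I took this as bed friction, since the arm moved on once unloaded. I backed off, looked, and redid the slide hovering about 0.8 mm. It then passed the pin freely and met the fence where predicted.

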